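Load the lid and hold the index pin out

TASK

On the grey pad lie two brass box lids: pick up the one that lies open side down (closed, green-inlaid face up), set it gently into the round pocket on top of the indexing fixture, fully home and still closed face up, and let it go. Then grip the black knob with the red end on the fixture's spring-loaded index pin, pull it straight back away from the round plate as far as it goes, and finish while still holding it fully back, so that the pin stays out of its hole. Leave the other lid and everything else on the bench where they are.

Things in the scene. Friction and masses are not known exactly. Their poses are not given: they have to be found in the camera images.
- fixture: Indexing fixture, bolted down: grey base plate 205 x 100 mm, 12 mm thick, carrying a round steel index plate (96 mm diameter, its top 58 mm above the bench) and a blue plunger block (29 x 34 mm, top at 66 mm). Origin on the bench under the centre of the index plate; its z is up; its -x axis points from the index plate to the plunger block and knob: the direction in which the pin is pulled. The base plate reaches 140 mm from the origin on the -x side.
- pocket (a point): Centre of the floor of the round pocket on top of the index plate, 60 mm above the bench. The pocket is an aluminium ring of 47 mm inside and 71 mm outside diameter whose rim stands 6 mm above this floor.
- knob (a point): Middle of the black cylindrical grip of the plunger knob, 18 mm diameter and 26 mm long, its axis level along the fixture's x, 50 mm above the bench, at (-106, 0, 50) mm in the fixture's frame when the pin is in; it moves with the knob. A red flange (28 mm diameter, 5 mm thick) ends the grip on the outer side; the blue block's face is 21 mm from this point on the inner side. There is 38 mm of free room between the knob's axis and the base plate below it.
- plunger (a joint): Travel of the sprung index pin in m: 0 = in its hole, 0.018 = fully back against its stop (straight along the fixture's -x). The spring pulls it in with about 5 N at 0 and 9.5 N at the stop. The pin's tip leaves the plate's hole at about 0.010.
- lid_a: The lid to load (its pose at the centre of the open rim; z points out of the closed face). Brass cap of 40 mm outside diameter and 20 mm high, 2 mm wall, 40 to 85 g; it lies open side down with the copper and green inlaid closed face up.
- lid_a_center (a point): Centre of the lid to load, on its axis half-way up (10 mm above its underside); z points out of the closed face.
- lid_b: The other, equal lid, which lies open side up, closed face on the pad (origin at the centre of its underside). To be left alone. The two lids lie about 90 to 110 mm apart.
- pad: Fixed grey felt pad 100 x 210 mm, 4 mm thick, long along its own y, on which both lids lie; origin at the centre of its underside.
- compound_bar: Bystander: green polishing bar 36 x 85 x 28 mm, origin at its underside.
- felt_wheel: Bystander: small pale felt polishing wheel, 20 mm diameter, on a thin steel shank, lying on its side.
- rubber_wheel: Bystander: small black rubber polishing wheel, 20 mm diameter, on a thin steel shank, lying on its side.
- burnisher: Bystander: burnisher with a handle, 140 mm long, lying on the bench.
- jar: Bystander: closed amber glass jar, 56 mm diameter, 70 mm high.
Mind the look-alikes: they are no part of the job. Leave any blue or turquoise look-alike of the lid_a alone.

How it is judged:
By the outcome, as a careful person would: the job done as asked, in the order asked, and still so for the second after the job is handed in, while the arm keeps its last pose, push and grip.
It also fails if it takes over 45 s, if anything falls off the work surface, if the arm or the gripper's body presses on something with over 40 N, if the wrist force passes 120 N, or if a joint passes its speed limit or range.

ROBOT

A 6-joint arm with a two-finger parallel gripper is mounted at the origin on the work surface. World frame = base frame: x ahead of the robot, y to its left, z up, the work surface at z = 0. Lengths are in m, angles in rad, forces in N, time in s.
With the tool pointing down it reaches from about 0.3 to 0.875 m from the base axis. Payload 6.4 kg.
Tool frame: the origin (TCP) lies between the finger pads; the fingertips stand ctrl.tip_extent ahead of it and the grasp point (between the pads) is the TCP (ctrl.tip_extent is the distance from the TCP to the fingertips, in m); z points along the fingers, y is the line along which they close (so a half turn about z gives the same grasp; the last joint's range is limited). The gripper opens to 85 mm and grips with 20 to 120 N. Pads are 22 mm wide; open, the fingers measure 114 mm over their backs; the gripper's body (76 mm by 85 mm) begins 54 mm behind the grasp point. The pads swing forward as they close: fully open they stand 13 mm farther back than shut.
Start: joints at [1.072, 0.181, 1.607, -0, 1.354, -0.206], TCP at [0.166, 0.551, 0.22] pointing down, gripper open.
Joint ranges: [-2.99, 2.99], [-0.89, 2.07], [0.3, 2.58], [-1.14, 4.28], [0, 2.63], [-3.12, 3.12]. Speed limits (rad/s): [2.57, 2.57, 3.01, 3.14, 3.14, 3.14].

INTERFACE

Orientations are given as a unit quaternion [w, x, y, z].
In Python, from bench import ctrl gives the robot as it stands.
- The arm moves only by the tool send_rows, never from a script. Its arguments are lists of equal length, an entry for each row: "dr": the turn, a rotation vector about the tool's x, y, z in units of 6 degrees (1.0 is 6 degrees), a list of three; "xyz": the shift along the tool's x, y, z in cm, a list of three; "jaw": the opening in per cent of the stroke, from 0 (shut) to 100 (fully open). In form: {"dr": [[wx, wy, wz], ...], "xyz": [[dx, dy, dz], ...], "jaw": [jaw, ...]}. A call has exactly 8 rows; each row is the pose to reach, as a shift and turn from the pose commanded when the call began, along the tool's axes at that moment; what a row does not reach only later rows make up. A row lasts 1/8 s, in which the tool goes at most 62.5 mm and 10.7 degrees, less where a joint would pass 70% of its speed; a pose out of reach is approached as far as the arm can. A call with a gripper value outside its range is refused whole. The fingers move at their own pace and stop on an object; the grip force is fixed at half the most. Time passes only in rows, so rows that repeat a pose let the fingers close, or fill a call up. It gives the time, the measured TCP pose, the force, the opening and the grip force at its end, in the units of the state.
- ctrl.get_obs(): the state, without advancing time (a new reading comes with each control period).
- ctrl.camera(name): name is "scene" or "top" or "wrist"; returns the picture (384x512x3 uint8, red, green, blue); there is no depth.
- ctrl.calibration(name): a dict with "camera_matrix" (3x3 intrinsics, pixels), "world_from_camera" (4x4, takes a point from camera to world coordinates). Camera axes: x right, y up, looking along -z (the intrinsics and any distortion apply to the point x, -y, -z); pixel columns grow to the right and rows downward; lengths in m; the calibration is good to about 2 mm. A picture is of the moment at which its call begins: read the wrist's pose just before it. calibration takes no time and is no camera call; for the wrist camera it gives the pose at the moment of the call.
- ctrl.hand_in(): hands the job in; it is judged then, once.
The state is a dict: "time_s": time; "q": joint angles; "dq": joint speeds; "joint_efforts": joint torques, N m; "eef_pos": TCP position; "eef_rot": TCP orientation; "wrist_force": force on the tool from outside, world axes, zero at the start; "torque": the same for the moment, N m; "opening": opening from 0.0 (shut) to 1.0 (fully open); "grasp_force": force on a finger pad.
Only numpy, scipy, OpenCV 4.12 (cv2) and the standard library are available. Lean on these libraries where they do the work, as an engineer would, in place of code of your own. Each camera call takes 0.05 s, during which the arm holds its last target. There are 200 camera calls.

## Working session

There is one attempt and no reset: what is moved stays moved. The work goes in short steps, Python scripts to look and compute and a tool call to move; the robot and the scene stay as the last step left them, time stands still between calls to the robot, and variables do not carry over. Pictures are saved under pics/ and viewed, at most 10 in all, crops included, and the job is handed in when it is done.

Besides the shell and the picture viewer there is one more tool, called after ">>>" in YAML: its name, and indented under it one key for each argument. send_rows: Moves the arm, as the interface text tells. Its arguments: {"type":"object","properties":{"dr":{"type":"array","items":{"type":"array","items":{"type":"number"}}},"xyz":{"type":"array","items":{"type":"array","items":{"type":"number"}}},"jaw":{"type":"array","items":{"type":"number"}}},"required":["dr","xyz","jaw"]}

```bash
mkdir -p pics; cat > h.py <<'E'
import numpy as np, cv2
from bench import ctrl
from scipy.spatial.transform import Rotation as R
def snap(n,f):
    c=ctrl.calibration(n); im=ctrl.camera(n); cv2.imwrite('pics/'+f+'.png',im[:,:,::-1]); np.savez('pics/'+f+'.npz',K=c['camera_matrix'],T=c['world_from_camera']); 
    if 'distortion' in c or len(c)>2: print(c.keys())
    return im
def ray(f,u,v):
    c=np.load('pics/'+f+'.npz'); d=np.linalg.inv(c['K'])@[u,v,1]; d=c['T'][:3,:3]@[d[0],-d[1],-d[2]]
    return c['T'][:3,3],d/np.linalg.norm(d)
def atz(f,u,v,z):
    o,d=ray(f,u,v); return o+d*(z-o[2])/d[2]
def proj(f,p):
    c=np.load('pics/'+f+'.npz'); q=c['T'][:3,:3].T@(np.array(p)-c['T'][:3,3]); q=c['K']@[q[0],-q[1],-q[2]]; return q[:2]/q[2]
def tri(*obs):
    A=0;b=0
    for o in obs:
        c,d=ray(*o); M=np.eye(3)-np.outer(d,d); A=A+M; b=b+M@c
    return np.linalg.solve(A,b)
def tool(p,quat=None):
    "target TCP p -> shift cm, turn units in current tool frame (measured)"
    o=ctrl.get_obs(); w,x,y,z=o['eef_rot']; Rt=R.from_quat([x,y,z,w])
    s=Rt.inv().apply(np.array(p)-o['eef_pos'])*100
    r=None
    if quat is not None: r=(Rt.inv()*quat).as_rotvec(degrees=True)/6
    return s.round(2),None if r is None else r.round(2)
E
python3 - <<'E'
from h import *
a=snap('scene','s0');b=snap('top','t0')
o=ctrl.get_obs();print(o['time_s'],o['eef_pos'],o['eef_rot'],ctrl.tip_extent)
w=snap('wrist','w0')
cv2.imwrite('pics/all.png',cv2.resize(np.hstack([b,a]),(1024,384))[:,:,::-1])
for n in('t0','s0'):
  i=cv2.imread(f'pics/{n}.png'); cv2.imwrite(f'pics/{n}b.png',cv2.resize(i,(800,600),interpolation=cv2.INTER_CUBIC))
E
```

```text
0.1 [0.16566783 0.55007431 0.21895811] [-3.00505654e-04  1.45879707e-01  9.89301999e-01 -7.58766005e-04] 0.019
```

View pics/t0b.png

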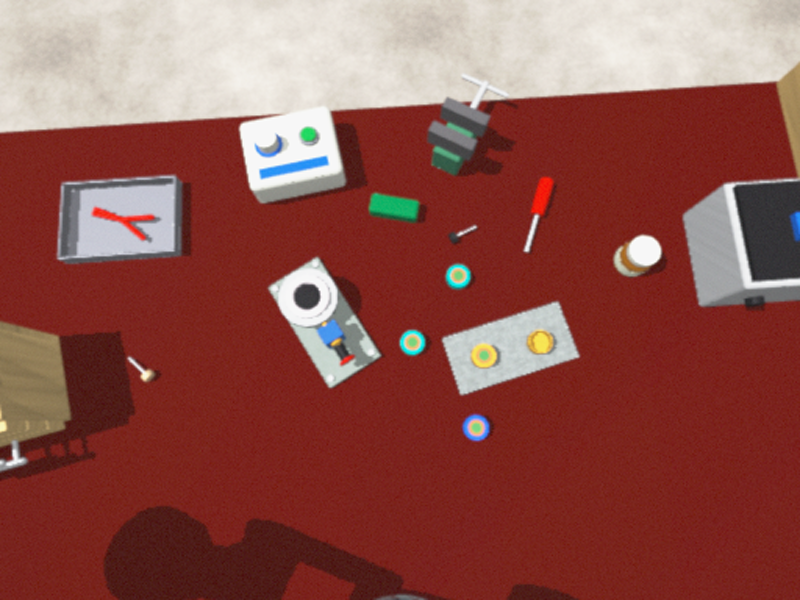

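View pics/s0b.png

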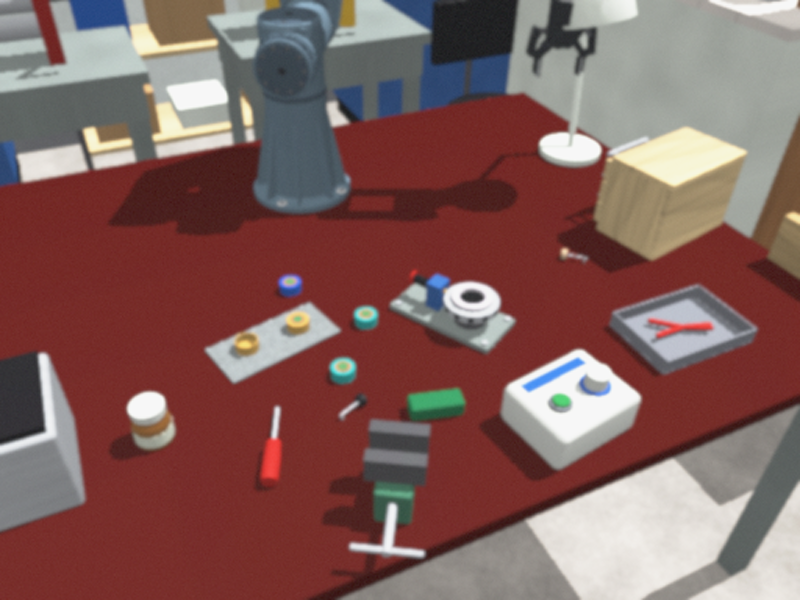

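The top view (800x600) shows lid_a at (484,355), lid_b at (540,342), the pocket at (307,296), the knob grip at about (341,350) and the red flange at (347,360). In the scene view they are lid_a (298,320), pocket (472,297), flange (413,275) and grip (422,281).

```bash
python3 - <<'E'
from h import *
k=.64
def t(a,b): 
  p=tri(('t0',a[0]*k,a[1]*k),('s0',b[0]*k,b[1]*k)); return p
for n,a,b,z in [('lid_a',(484,355),(298,319),.024),('pocket',(307,296),(472,296),.06),('flange',(347,360),(413,275),.05),('grip',(341,350),(422,281),.05),('lid_b',(540,342),(246,343),.02)]:
  print(n,t(a,b).round(4),'top@z',atz('t0',a[0]*k,a[1]*k,z).round(4),'sc',atz('s0',b[0]*k,b[1]*k,z).round(4))
o=ctrl.get_obs();w,x,y,z=o['eef_rot'];print(R.from_quat([x,y,z,w]).as_matrix().round(3))
c=np.load('pics/w0.npz');Rt=R.from_quat([x,y,z,w]).as_matrix();print('cam in tool',Rt.T@(c['T'][:3,3]-o['eef_pos']),(Rt.T@c['T'][:3,:3]).round(3),c['K'])
E
```

```text
lid_a [ 0.4751 -0.171   0.02  ] top@z [ 0.4742 -0.1717  0.024 ] sc [ 0.4804 -0.171   0.024 ]
pocket [0.5865 0.1117 0.0604] top@z [0.5863 0.1112 0.06  ] sc [0.5861 0.1126 0.06  ]
flange [0.4786 0.052  0.0513] top@z [0.4789 0.0524 0.05  ] sc [0.477  0.0525 0.05  ]
grip [0.4961 0.0615 0.0466] top@z [0.4957 0.0612 0.05  ] sc [0.5    0.0592 0.05  ]
lid_b [ 0.4909 -0.2687  0.0124] top@z [ 0.4897 -0.2675  0.02  ] sc [ 0.5    -0.2694  0.02  ]
[[-0.957  0.289 -0.001]
 [ 0.289  0.957 -0.001]
 [ 0.    -0.001 -1.   ]]
cam in tool [ 0.08425905 -0.0002858  -0.15377235] [[ 0.     0.947  0.323]
 [ 1.    -0.001  0.   ]
 [ 0.001  0.323 -0.947]] [[334.74024842   0.         255.92554889]
 [  0.         334.74024842 188.28320381]
 [  0.           0.           1.        ]]
```

>>> send_rows:
  dr:
    - [0, 0, 1.7]
    - [0, 0, 3.4]
    - [0, 0, 5.1]
    - [0, 0, 6.8]
    - [0, 0, 8.5]
    - [0, 0, 10.2]
    - [0, 0, 11.9]
    - [0, 0, 13.6]
  xyz:
    - [-3.6, -4.3, 0]
    - [-7.2, -8.6, 0]
    - [-10.8, -12.9, 0]
    - [-14.4, -17.2, 0]
    - [-18, -21.5, 0]
    - [-21.6, -25.8, 0]
    - [-25.2, -30.1, 0]
    - [-28.8, -34.4, 0]
  jaw: [100, 100, 100, 100, 100, 100, 100, 100]

```text
time_s: 1.15
eef_pos: [0.3427, 0.1364, 0.2199]
eef_rot: [0.0, 0.759, 0.651, 0.0]
wrist_force: [0.8, 0.4, -0.2]
opening: 1.001
grasp_force: 0.0
```

```bash
python3 - <<'E'
from h import *
y=np.array([.94,-.34,0]);y/=np.linalg.norm(y);z=np.array([0,0,-1.]);x=np.cross(y,z)
print(tool([.475,-.171,.12],R.from_matrix(np.c_[x,y,z])))
E
```

```text
(array([-28.39,  17.72,  10.  ]), array([ 0.01, -0.  ,  1.86]))
```

>>> send_rows:
  dr:
    - [0, 0, 0.3]
    - [0, 0, 0.6]
    - [0, 0, 0.9]
    - [0, 0, 1.2]
    - [0, 0, 1.5]
    - [0, 0, 1.86]
    - [0, 0, 1.86]
    - [0, 0, 1.86]
  xyz:
    - [-4.7, 3, 1]
    - [-9.4, 5.9, 2.5]
    - [-14.1, 8.9, 4]
    - [-18.9, 11.8, 6]
    - [-23.6, 14.8, 8]
    - [-28.4, 17.7, 10]
    - [-28.4, 17.7, 10]
    - [-28.4, 17.7, 10]
  jaw: [100, 100, 100, 100, 100, 100, 100, 100]

```text
time_s: 2.15
eef_pos: [0.4756, -0.1683, 0.1193]
eef_rot: [-0.001, 0.817, 0.577, -0.0]
wrist_force: [-0.4, 0.5, 0.9]
opening: 0.999
grasp_force: 0.0
```

```bash
python3 - <<'E'
from h import *
w=snap('wrist','w1'); cv2.imwrite('pics/w1b.png',cv2.resize(w[:,:,::-1],(768,576),interpolation=cv2.INTER_CUBIC))
print(ctrl.get_obs()['eef_pos'], proj('w1',[.4745,-.1713,.024])*1.5, proj('w1',ctrl.get_obs()['eef_pos'])*1.5)
E
```

```text
[ 0.47577593 -0.16789282  0.11985045] [386.20495388 284.33138185] [387.31746589 365.5487645 ]
```

View pics/w1b.png

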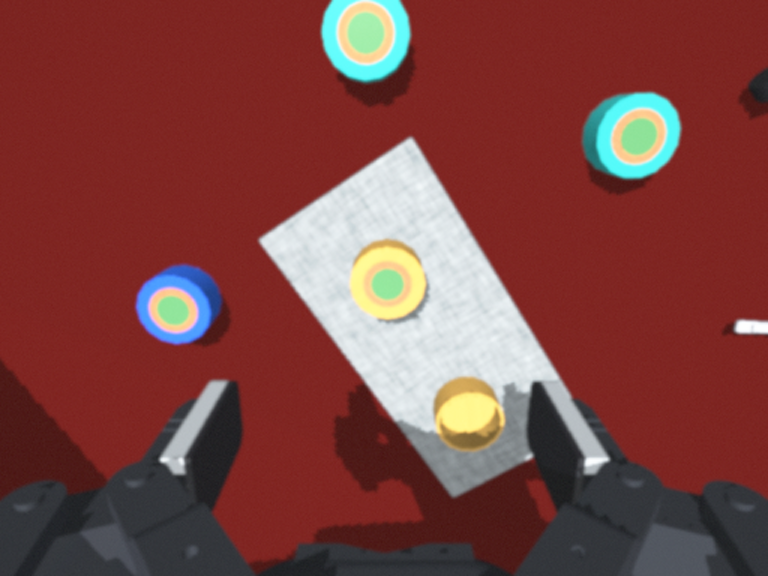

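The wrist view shows lid_a's closed face centred at (388,284), within 2 px of the prediction. lid_b at (468,412) and the blue and turquoise look-alikes are clear of the fingers.

```bash
python3 - <<'E'
from h import *
p=atz('w1',388/1.5,284/1.5,.024);print(p);p[2]=.031
print(tool(p))
E
```

```text
[ 0.4754492 -0.1714412  0.024    ]
(array([-0.35,  0.09,  8.88]), None)
```

>>> send_rows:
  dr:
    - [0, 0, 0]
    - [0, 0, 0]
    - [0, 0, 0]
    - [0, 0, 0]
    - [0, 0, 0]
    - [0, 0, 0]
    - [0, 0, 0]
    - [0, 0, 0]
  xyz:
    - [-0.35, 0.1, 3]
    - [-0.35, 0.1, 5.5]
    - [-0.35, 0.1, 7.5]
    - [-0.35, 0.1, 8.9]
    - [-0.35, 0.1, 8.9]
    - [-0.35, 0.1, 8.9]
    - [-0.35, 0.1, 8.9]
    - [-0.35, 0.1, 8.9]
  jaw: [100, 100, 100, 100, 80, 65, 55, 48]

```text
time_s: 3.2
eef_pos: [0.4763, -0.1726, 0.0314]
eef_rot: [0.001, 0.817, 0.577, 0.0]
wrist_force: [-0.1, 1.0, -0.3]
opening: 0.48
grasp_force: 0.0
```

>>> send_rows:
  dr:
    - [0, 0, 0]
    - [0, 0, 0]
    - [0, 0, 0]
    - [0, 0, 0]
    - [0, 0, 0]
    - [0, 0, 0]
    - [0, 0, 0]
    - [0, 0, 0]
  xyz:
    - [0, 0, 0]
    - [0, 0, 0]
    - [0, 0, 0]
    - [0, 0, 0]
    - [0, 0, 0]
    - [0, 0, -1]
    - [0, 0, -3]
    - [0, 0, -5]
  jaw: [44, 40, 35, 30, 30, 30, 30, 30]

```text
time_s: 4.2
eef_pos: [0.476, -0.1724, 0.0819]
eef_rot: [0.0, 0.817, 0.577, 0.0]
wrist_force: [-0.1, -0.2, 1.2]
opening: 0.303
grasp_force: 0.0
```

```bash
python3 - <<'E'
from h import *
w=snap('wrist','w2'); cv2.imwrite('pics/w2b.png',w[:,:,::-1])
f=np.array([.4788-.5863,.0523-.1115]);f/=np.linalg.norm(f);print(f)
y=np.array([-f[1],f[0],0]);z=np.array([0,0,-1.]);x=np.cross(y,z);print(x,y)
for s in (1,-1): print(tool([.5863,.1115,.13],R.from_matrix(np.c_[s*x,s*y,z])))
print(ctrl.get_obs()['q'])
E
```

```text
[-0.87595772 -0.48238788]
[0.87595772 0.48238788 0.        ] [ 0.48238788 -0.87595772  0.        ]
(array([30.47,  0.74, -4.57]), array([ 0.04, -0.01,  6.94]))
(array([30.47,  0.74, -4.57]), array([ 1.000e-02,  6.000e-02, -2.306e+01]))
[-5.82077775e-01  2.00264035e-01  1.88553781e+00 -2.77060818e-07
  1.05120962e+00 -2.41327613e-01]
```

View pics/w2b.png

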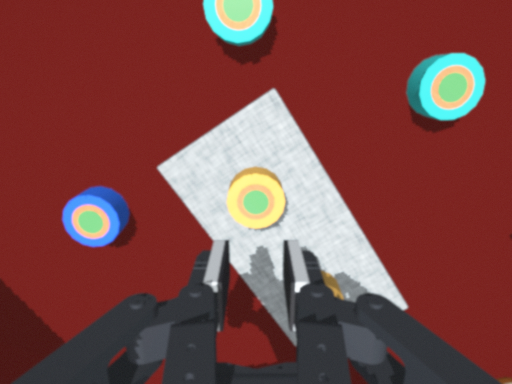

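```bash
python3 - <<'E'
from h import *
print(atz('w2',256,202,.024), ctrl.tip_extent)
o=ctrl.get_obs();w,x,y,z=o['eef_rot'];Rt=R.from_quat([x,y,z,w]).as_matrix()
for f in('w2','w1'):
  P=o['eef_pos'] if f=='w2' else np.array([ .47577593,-.16789282,.11985045])
  for d in(-.01,0,.005,.01,.019): 
    print(f,d,proj(f,P+Rt@[0,0,d]),proj(f,P+Rt@[.011,.015 if f=='w2' else .0425,d]))
E
```

```text
[ 0.47528939 -0.17137523  0.024     ] 0.019
w2 -0.01 [262.1638521 257.3311447] [294.32814374 236.72719841]
w2 0 [261.88853078 247.14619388] [292.21558778 227.49557436]
w2 0.005 [261.76206648 242.46790497] [291.24702257 223.26305692]
w2 0.01 [261.64227833 238.03658674] [290.33063258 219.25853917]
w2 0.019 [261.44187262 230.62298652] [288.79977726 212.56887931]
w1 -0.01 [258.23027126 253.55895036] [348.07735107 233.24088174]
w1 0 [258.21164201 243.69917751] [342.99018897 224.30661917]
w1 0.005 [258.20307758 239.16633877] [340.65592279 220.20709442]
w1 0.01 [258.19496097 234.87051693] [338.44629769 216.32646894]
w1 0.019 [258.18137252 227.6786479 ] [334.75266326 209.83957129]
```

The lid was not gripped. The wrist view shows lid_a unmoved at (256,200), and the fingers closed above it because the pads stand farther back when part open. I'll go deeper.

>>> send_rows:
  dr:
    - [0, 0, 0]
    - [0, 0, 0]
    - [0, 0, 0]
    - [0, 0, 0]
    - [0, 0, 0]
    - [0, 0, 0]
    - [0, 0, 0]
    - [0, 0, 0]
  xyz:
    - [0.07, -0.1, 0]
    - [0.07, -0.1, 1]
    - [0.07, -0.1, 3]
    - [0.07, -0.1, 5]
    - [0.07, -0.1, 6.3]
    - [0.07, -0.1, 6.3]
    - [0.07, -0.1, 6.3]
    - [0.07, -0.1, 6.3]
  jaw: [90, 90, 90, 80, 70, 60, 50, 40]

```text
time_s: 5.25
eef_pos: [0.4758, -0.1717, 0.0185]
eef_rot: [0.001, 0.817, 0.577, 0.0]
wrist_force: [-0.1, 0.1, 0.3]
opening: 0.402
grasp_force: 0.0
```

>>> send_rows:
  dr:
    - [0, 0, 0]
    - [0, 0, 0]
    - [0, 0, 0]
    - [0, 0, 0]
    - [0, 0, 0]
    - [0, 0, 0]
    - [0, 0, 0]
    - [0, 0, 0]
  xyz:
    - [0, 0, 0]
    - [0, 0, 0]
    - [0, 0, 0]
    - [0, 0, 0]
    - [0, 0, 0]
    - [0, 0, 0]
    - [0, 0, 0]
    - [0, 0, 0]
  jaw: [35, 35, 35, 35, 35, 35, 35, 35]

```text
time_s: 6.25
eef_pos: [0.4752, -0.1713, 0.0178]
eef_rot: [-0.0, 0.817, 0.577, -0.0]
wrist_force: [0.6, 0.8, -0.2]
opening: 0.35
grasp_force: 0.0
```

```bash
python3 - <<'E'
from h import *
w=snap('wrist','w3'); cv2.imwrite('pics/w3b.png',cv2.resize(w[:,:,::-1],(768,576)))
E
```

```text
(no output)
```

View pics/w3b.png

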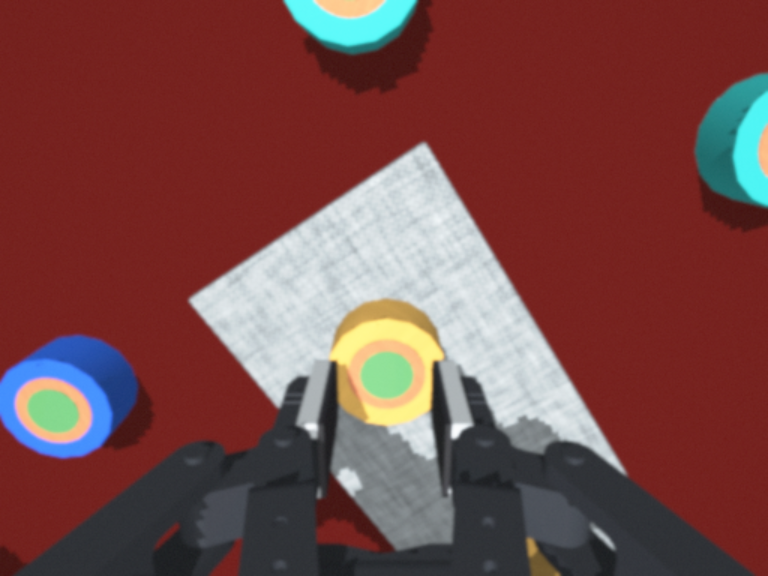

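The wrist view shows lid_a's top centred at (387,374). The pads, with inner edges at columns 335 and 437, still end above the lid. I'll triangulate the lid's height and the finger depth from the wrist views.

```bash
python3 - <<'E'
from h import *
print('lid',tri(('w1',388/1.5,284/1.5),('w3',387/1.5,374/1.5)),tri(('w1',388/1.5,284/1.5),('w2',256,202)))
print('pad corner',tri(('w1',410/1.5,138/1.5),('w3',425/1.5,143/1.5)))
P=np.array([.4752,-.1713,.0178]);o=ctrl.get_obs();print(o['eef_pos'],o['opening'],o['grasp_force'],o['wrist_force'])
w,x,y,z=o['eef_rot'];Rt=R.from_quat([x,y,z,w]).as_matrix()
for d in(-.03,-.02,-.01,0,.01,.019): print(d,[(proj('w3',o['eef_pos']+Rt@[x,.015,d])*1.5).round() for x in(-.011,0,.011)])
E
```

```text
lid [ 0.47511389 -0.17192654  0.02234168] [ 0.47542196 -0.17125389  0.02444648]
pad corner [ 0.51013109 -0.10558335  0.01817884]
[ 0.47521597 -0.17133668  0.0177906 ] 0.3477385483913 0.0 [-0.7374224  -0.22435085 -0.98413538]
-0.03 [array([439., 448.]), array([440., 416.]), array([442., 382.])]
-0.02 [array([435., 428.]), array([437., 397.]), array([438., 365.])]
-0.01 [array([432., 410.]), array([434., 381.]), array([435., 350.])]
0 [array([430., 394.]), array([431., 366.]), array([432., 337.])]
0.01 [array([427., 380.]), array([428., 353.]), array([429., 325.])]
0.019 [array([426., 368.]), array([426., 342.]), array([427., 315.])]
```

>>> send_rows:
  dr:
    - [0, 0, 0]
    - [0, 0, 0]
    - [0, 0, 0]
    - [0, 0, 0]
    - [0, 0, 0]
    - [0, 0, 0]
    - [0, 0, 0]
    - [0, 0, 0]
  xyz:
    - [0, 0, 0]
    - [0, 0, 0]
    - [0, 0, 0.4]
    - [0, 0, 0.8]
    - [0, 0, 1.2]
    - [0, 0, 1.5]
    - [0, 0, 1.8]
    - [0, 0, 1.8]
  jaw: [60, 75, 75, 75, 75, 75, 65, 60]

```text
time_s: 7.3
eef_pos: [0.475, -0.1712, -0.0005]
eef_rot: [-0.0, 0.817, 0.577, -0.0]
wrist_force: [0.7, -0.2, 0.5]
opening: 0.599
grasp_force: 0.0
```

>>> send_rows:
  dr:
    - [0, 0, 0]
    - [0, 0, 0]
    - [0, 0, 0]
    - [0, 0, 0]
    - [0, 0, 0]
    - [0, 0, 0]
    - [0, 0, 0]
    - [0, 0, 0]
  xyz:
    - [0, 0, 0]
    - [0, 0, 0]
    - [0, 0, 0]
    - [0, 0, 0]
    - [0, 0, 0]
    - [0, 0, 0]
    - [0, 0, 0]
    - [0, 0, 0]
  jaw: [55, 50, 45, 42, 40, 40, 40, 40]

```text
time_s: 8.3
eef_pos: [0.4754, -0.1715, 0.0004]
eef_rot: [0.0, 0.817, 0.577, 0.0]
wrist_force: [-3.0, 1.5, 6.9]
opening: 0.437
grasp_force: 59.2
```

```bash
python3 - <<'E'
from h import *
w=snap('wrist','w4'); cv2.imwrite('pics/w4b.png',cv2.resize(w[:,:,::-1],(768,576)))
o=ctrl.get_obs();print(o['eef_pos'],o['opening'],o['grasp_force'],o['wrist_force'])
E
```

```text
[ 4.75385904e-01 -1.71441164e-01  4.23158295e-04] 0.4424412675935049 59.239175878465176 [-2.20678687 -0.17038183  5.92400188]
```

View pics/w4b.png

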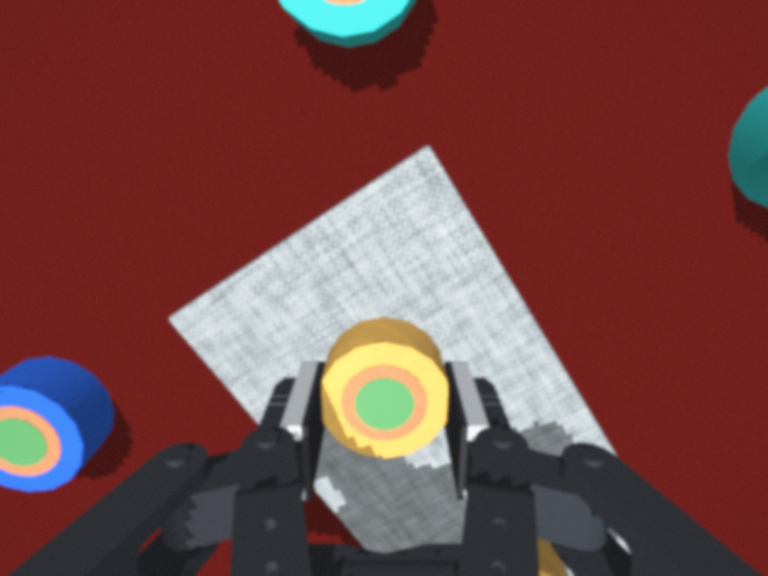

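The lid is gripped: 59 N at opening 0.44. The view shows it square between the pads at (385,400). Next I'll lift it and stop short of the pocket, so the wrist camera looks down on it.

>>> send_rows:
  dr:
    - [0, 0, 0]
    - [0, 0, 0]
    - [0, 0, 0]
    - [0, 0, 0]
    - [0, 0, 0]
    - [0, 0, 0]
    - [0, 0, 1]
    - [0, 0, 2]
  xyz:
    - [0, 0, -0.5]
    - [0, 0, -1.5]
    - [0, 0, -3.5]
    - [0, 0, -6]
    - [0, 0, -9]
    - [1, -0.2, -12]
    - [3, -0.6, -13]
    - [6, -1.1, -13]
  jaw: [40, 40, 40, 40, 40, 40, 40, 40]

```text
time_s: 9.35
eef_pos: [0.4859, -0.1115, 0.1318]
eef_rot: [0.001, 0.874, 0.486, 0.001]
wrist_force: [0.2, 0.6, -0.0]
opening: 0.436
grasp_force: 60.1
```

```bash
python3 - <<'E'
from h import *
x=np.array([.876,.482,0]);z=np.array([0,0,-1.]);y=np.cross(z,x)
print(tool([.516,.073,.13],R.from_matrix(np.c_[x,y,z])),ctrl.get_obs()['opening'])
E
```

```text
(array([17.26, -7.17,  0.16]), array([ 0.03, -0.01,  4.89])) 0.43591084811138053
```

>>> send_rows:
  dr:
    - [0, 0, 0.8]
    - [0, 0, 1.6]
    - [0, 0, 2.4]
    - [0, 0, 3.2]
    - [0, 0, 4]
    - [0, 0, 4.9]
    - [0, 0, 4.9]
    - [0, 0, 4.9]
  xyz:
    - [3.5, -1.4, 0]
    - [7, -2.9, 0]
    - [10.5, -4.3, 0]
    - [14, -5.8, 0]
    - [16, -6.6, 0]
    - [17.3, -7.2, 0]
    - [17.3, -7.2, 0]
    - [17.3, -7.2, 0]
  jaw: [40, 40, 40, 40, 40, 40, 40, 40]

```text
time_s: 10.35
eef_pos: [0.514, 0.0736, 0.13]
eef_rot: [0.0, 0.968, 0.252, 0.0]
wrist_force: [-0.7, -1.4, 0.2]
opening: 0.436
grasp_force: 60.1
```

```bash
python3 - <<'E'
from h import *
w=snap('wrist','w5'); cv2.imwrite('pics/w5b.png',cv2.resize(w[:,:,::-1],(768,576),interpolation=cv2.INTER_CUBIC))
print(ctrl.get_obs()['eef_pos'], proj('w5',[.5863,.1115,.06])*1.5,proj('w5',[.5863,.1115,.066])*1.5)
E
```

```text
[0.51400705 0.0734076  0.12995316] [390.16097448 112.47392448] [390.34886049 112.49856779]
```

View pics/w5b.png

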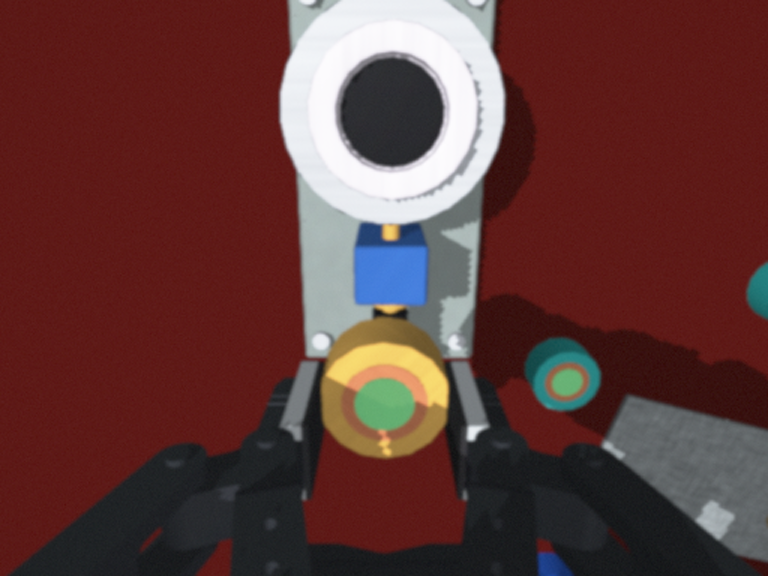

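The wrist view shows the pocket floor centred at (392,111), 2 px from the prediction. The block centre is (391,275) and the fixture axis runs vertically in the picture, so the yaw is right. The held lid is centred at (385,401).

```bash
python3 - <<'E'
from h import *
p=atz('w5',392/1.5,111/1.5,.06);o=ctrl.get_obs();P=o['eef_pos'].copy()
print(p,proj('w5',P+[0,0,.0236])*1.5)
l=atz('w5',385/1.5,401/1.5,P[2]+.0236);print('lid rel tcp',l-P)
b1=atz('w5',391/1.5,303/1.5,.066);print('block outer edge',b1,'axis',(p-b1)[:2]/np.linalg.norm((p-b1)[:2]),np.linalg.norm((p-b1)[:2]))
p[2]=.0564+.012;print(tool(p-[*(l-P)[:2],0]))
E
```

```text
[0.58719176 0.11111193 0.06      ] [386.36405255 402.00648594]
lid rel tcp [0.00010272 0.00052396 0.0236    ]
block outer edge [0.51338207 0.07001239 0.066     ] axis [0.87368371 0.48649437] 0.08448101941333831
(array([8.19, 0.31, 6.16]), None)
```

>>> send_rows:
  dr:
    - [0, 0, 0]
    - [0, 0, 0]
    - [0, 0, 0]
    - [0, 0, 0]
    - [0, 0, 0]
    - [0, 0, 0]
    - [0, 0, 0]
    - [0, 0, 0]
  xyz:
    - [3, 0.1, 0]
    - [6, 0.25, 0]
    - [8.2, 0.3, 0]
    - [8.2, 0.3, 1.5]
    - [8.2, 0.3, 3.5]
    - [8.2, 0.3, 4.8]
    - [8.2, 0.3, 5.3]
    - [8.2, 0.3, 5.3]
  jaw: [40, 40, 40, 40, 40, 40, 40, 40]

```text
time_s: 11.4
eef_pos: [0.5868, 0.111, 0.0764]
eef_rot: [-0.0, 0.968, 0.251, -0.0]
wrist_force: [0.0, 0.3, -0.6]
opening: 0.433
grasp_force: 60.1
```

```bash
python3 - <<'E'
from h import *
p=np.array([.5871,.1106,.0564]);print(tool(p),ctrl.get_obs()['wrist_force'])
w=snap('wrist','w6'); cv2.imwrite('pics/w6b.png',cv2.resize(w[100:384,60:452,::-1],(784,568),interpolation=cv2.INTER_CUBIC))
E
```

```text
(array([0.01, 0.06, 2.  ]), None) [ 0.04736381  0.3154858  -0.60399724]
```

View pics/w6b.png

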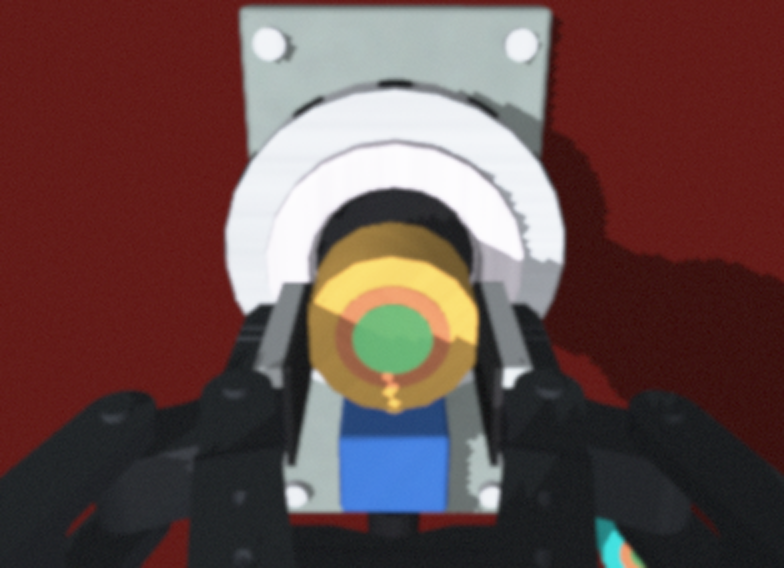

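The lid at (393,330) is centred over the ring's hole (columns 310-478), and its lower edge is about to enter. I'll lower it slowly.

>>> send_rows:
  dr:
    - [0, 0, 0]
    - [0, 0, 0]
    - [0, 0, 0]
    - [0, 0, 0]
    - [0, 0, 0]
    - [0, 0, 0]
    - [0, 0, 0]
    - [0, 0, 0]
  xyz:
    - [0, 0.05, 0.3]
    - [0, 0.05, 0.6]
    - [0, 0.05, 0.9]
    - [0, 0.05, 1.2]
    - [0, 0.05, 1.4]
    - [0, 0.05, 1.6]
    - [0, 0.05, 1.75]
    - [0, 0.05, 1.8]
  jaw: [40, 40, 40, 40, 40, 40, 40, 40]

```text
time_s: 12.45
eef_pos: [0.5874, 0.1108, 0.0587]
eef_rot: [-0.0, 0.968, 0.251, -0.0]
wrist_force: [-1.1, -0.3, -1.3]
opening: 0.43
grasp_force: 60.1
```

>>> send_rows:
  dr:
    - [0, 0, 0]
    - [0, 0, 0]
    - [0, 0, 0]
    - [0, 0, 0]
    - [0, 0, 0]
    - [0, 0, 0]
    - [0, 0, 0]
    - [0, 0, 0]
  xyz:
    - [0, 0, 0.03]
    - [0, 0, 0.06]
    - [0, 0, 0.1]
    - [0, 0, 0.13]
    - [0, 0, 0.16]
    - [0, 0, 0.18]
    - [0, 0, 0.18]
    - [0, 0, 0.18]
  jaw: [40, 40, 40, 40, 40, 40, 40, 40]

```text
time_s: 13.45
eef_pos: [0.5874, 0.1108, 0.057]
eef_rot: [0.0, 0.968, 0.251, -0.0]
wrist_force: [-0.5, -0.0, -0.2]
opening: 0.437
grasp_force: 60.1
```

>>> send_rows:
  dr:
    - [0, 0, 0]
    - [0, 0, 0]
    - [0, 0, 0]
    - [0, 0, 0]
    - [0, 0, 0]
    - [0, 0, 0]
    - [0, 0, 0]
    - [0, 0, 0]
  xyz:
    - [0, 0, 0.02]
    - [0, 0, 0.04]
    - [0, 0, 0.06]
    - [0, 0, 0.08]
    - [0, 0, 0.1]
    - [0, 0, 0.1]
    - [0, 0, 0.1]
    - [0, 0, 0.1]
  jaw: [40, 40, 40, 40, 40, 40, 40, 40]

```text
time_s: 14.45
eef_pos: [0.5874, 0.1108, 0.0565]
eef_rot: [0.0, 0.968, 0.251, 0.0]
wrist_force: [-2.9, -0.6, 6.1]
opening: 0.435
grasp_force: 60.7
```

>>> send_rows:
  dr:
    - [0, 0, 0]
    - [0, 0, 0]
    - [0, 0, 0]
    - [0, 0, 0]
    - [0, 0, 0]
    - [0, 0, 0]
    - [0, 0, 0]
    - [0, 0, 0]
  xyz:
    - [0, 0, 0]
    - [0, 0, 0]
    - [0, 0, 0]
    - [0, 0, 0]
    - [0, 0, 0]
    - [0, 0, -0.5]
    - [0, 0, -2]
    - [0, 0, -4.5]
  jaw: [46, 50, 55, 60, 65, 65, 65, 65]

```text
time_s: 15.45
eef_pos: [0.587, 0.1108, 0.1017]
eef_rot: [-0.0, 0.968, 0.251, -0.001]
wrist_force: [0.4, 0.4, 0.3]
opening: 0.649
grasp_force: 0.0
```

>>> send_rows:
  dr:
    - [0, 0, 0]
    - [0, 0, 0]
    - [0, 0, 0]
    - [0, 0, 0]
    - [0, 0, 0]
    - [0, 0, 0]
    - [0, 0, 0]
    - [0, 0, 0]
  xyz:
    - [0, 0, -2]
    - [-2.5, 0, -2]
    - [-5.5, 0, -2]
    - [-8.5, 0, -2]
    - [-10.6, 0, -2]
    - [-10.6, 0, -1]
    - [-10.6, 0, 0]
    - [-10.6, 0, 0]
  jaw: [65, 65, 65, 60, 60, 60, 60, 60]

```text
time_s: 16.45
eef_pos: [0.4945, 0.0596, 0.0999]
eef_rot: [-0.0, 0.968, 0.251, -0.001]
wrist_force: [0.1, -0.1, 0.4]
opening: 0.601
grasp_force: 0.0
```

```bash
python3 - <<'E'
from h import *
w=snap('wrist','w7'); cv2.imwrite('pics/w7b.png',cv2.resize(w[:,:,::-1],(768,576),interpolation=cv2.INTER_CUBIC))
o=ctrl.get_obs();a=np.array([.875,.484,0]);k=np.array([.5872,.1111,.05])-.106*a
print(k,o['eef_pos'],proj('w7',k)*1.5,proj('w7',[.5872,.1111,.08])*1.5)
print(tool(k))
E
```

```text
[0.49445  0.059796 0.05    ] [0.49477111 0.05961007 0.10031923] [384.91495448 309.55603995] [386.2276604   29.92346567]
(array([-0.01, -0.03,  5.03]), None)
```

View pics/w7b.png

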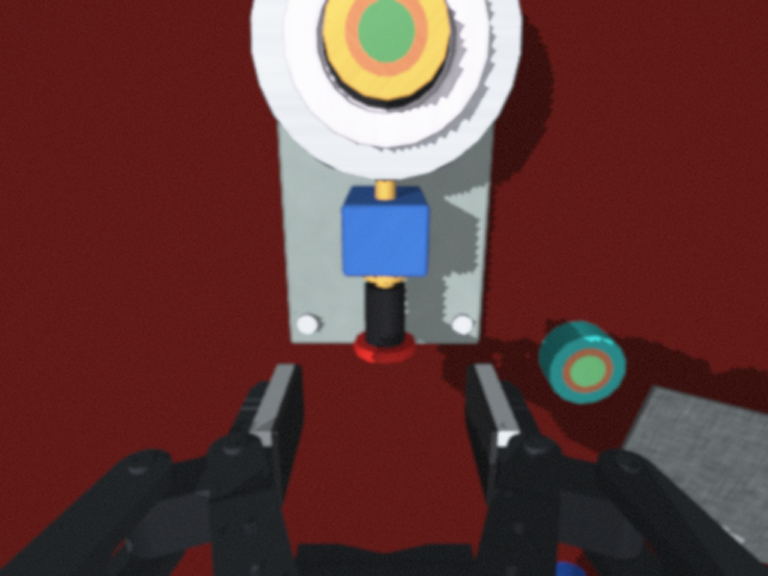

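The lid sits in the pocket at (386,30), where a seated lid should appear. The knob grip is at (385,313) and its flange at (385,348), as computed. I'll go down over the knob and grip it.

>>> send_rows:
  dr:
    - [0, 0, 0]
    - [0, 0, 0]
    - [0, 0, 0]
    - [0, 0, 0]
    - [0, 0, 0]
    - [0, 0, 0]
    - [0, 0, 0]
    - [0, 0, 0]
  xyz:
    - [0, -0.03, 1.5]
    - [0, -0.03, 3]
    - [0, -0.03, 4.5]
    - [0, -0.03, 6]
    - [0, -0.03, 7]
    - [0, -0.03, 7.8]
    - [0, -0.03, 7.8]
    - [0, -0.03, 7.8]
  jaw: [60, 60, 60, 60, 60, 60, 50, 40]

```text
time_s: 17.5
eef_pos: [0.495, 0.0595, 0.0234]
eef_rot: [0.0, 0.968, 0.251, 0.0]
wrist_force: [0.3, -0.3, 0.4]
opening: 0.401
grasp_force: 0.0
```

>>> send_rows:
  dr:
    - [0, 0, 0]
    - [0, 0, 0]
    - [0, 0, 0]
    - [0, 0, 0]
    - [0, 0, 0]
    - [0, 0, 0]
    - [0, 0, 0]
    - [0, 0, 0]
  xyz:
    - [0, 0, 0]
    - [0, 0, 0]
    - [0, 0, 0]
    - [0, 0, 0]
    - [0, 0, 0]
    - [0, 0, 0]
    - [0, 0, 0]
    - [0, 0, 0]
  jaw: [32, 25, 18, 12, 10, 10, 10, 10]

```text
time_s: 18.5
eef_pos: [0.4948, 0.0596, 0.0235]
eef_rot: [-0.0, 0.968, 0.251, 0.0]
wrist_force: [-1.5, 1.3, 5.5]
opening: 0.19
grasp_force: 58.4
```

>>> send_rows:
  dr:
    - [0, 0, 0]
    - [0, 0, 0]
    - [0, 0, 0]
    - [0, 0, 0]
    - [0, 0, 0]
    - [0, 0, 0]
    - [0, 0, 0]
    - [0, 0, 0]
  xyz:
    - [-0.2, 0, 0]
    - [-0.5, 0, 0]
    - [-0.8, 0, 0]
    - [-1.1, 0, 0]
    - [-1.4, 0, 0]
    - [-1.6, 0, 0]
    - [-1.7, 0, 0]
    - [-1.7, 0, 0]
  jaw: [10, 10, 10, 10, 10, 10, 10, 10]

```text
time_s: 19.5
eef_pos: [0.4816, 0.0523, 0.0236]
eef_rot: [-0.0, 0.968, 0.251, 0.002]
wrist_force: [5.3, 7.5, -1.2]
opening: 0.19
grasp_force: 58.5
```

>>> send_rows:
  dr:
    - [0, 0, 0]
    - [0, 0, 0]
    - [0, 0, 0]
    - [0, 0, 0]
    - [0, 0, 0]
    - [0, 0, 0]
    - [0, 0, 0]
    - [0, 0, 0]
  xyz:
    - [-0.04, 0, 0]
    - [-0.08, 0, 0]
    - [-0.12, 0, 0]
    - [-0.15, 0, 0]
    - [-0.15, 0, 0]
    - [-0.15, 0, 0]
    - [-0.15, 0, 0]
    - [-0.15, 0, 0]
  jaw: [10, 10, 10, 10, 10, 10, 10, 10]

```text
time_s: 20.5
eef_pos: [0.4804, 0.0516, 0.0236]
eef_rot: [-0.0, 0.968, 0.251, 0.002]
wrist_force: [6.5, 8.3, -2.1]
opening: 0.192
grasp_force: 58.5
```

>>> send_rows:
  dr:
    - [0, 0, 0]
    - [0, 0, 0]
    - [0, 0, 0]
    - [0, 0, 0]
    - [0, 0, 0]
    - [0, 0, 0]
    - [0, 0, 0]
    - [0, 0, 0]
  xyz:
    - [-0.05, 0, 0]
    - [-0.1, 0, 0]
    - [-0.15, 0, 0]
    - [-0.2, 0, 0]
    - [-0.25, 0, 0]
    - [-0.25, 0, 0]
    - [-0.25, 0, 0]
    - [-0.25, 0, 0]
  jaw: [10, 10, 10, 10, 10, 10, 10, 10]

```text
time_s: 21.5
eef_pos: [0.4791, 0.0509, 0.0236]
eef_rot: [-0.0, 0.968, 0.25, 0.003]
wrist_force: [9.9, 9.7, -4.7]
opening: 0.185
grasp_force: 58.6
```

>>> send_rows:
  dr:
    - [0, 0, 0]
    - [0, 0, 0]
    - [0, 0, 0]
    - [0, 0, 0]
    - [0, 0, 0]
    - [0, 0, 0]
    - [0, 0, 0]
    - [0, 0, 0]
  xyz:
    - [-0.05, 0, 0]
    - [-0.1, 0, 0]
    - [-0.1, 0, 0]
    - [-0.1, 0, 0]
    - [-0.1, 0, 0]
    - [-0.1, 0, 0]
    - [-0.1, 0, 0]
    - [-0.1, 0, 0]
  jaw: [10, 10, 10, 10, 10, 10, 10, 10]

```text
time_s: 22.5
eef_pos: [0.4792, 0.0508, 0.0237]
eef_rot: [-0.001, 0.968, 0.25, 0.005]
wrist_force: [14.1, 14.0, -9.6]
opening: 0.189
grasp_force: 58.7
```

```bash
python3 - <<'E'
from h import *
w=snap('wrist','w8'); cv2.imwrite('pics/w8b.png',cv2.resize(w[:,:,::-1],(768,576),interpolation=cv2.INTER_CUBIC))
o=ctrl.get_obs();a=np.array([.875,.484,0]);O=np.array([.5872,.1111,0])
for n,p in [('flange top in',O-.1195*a+[0,0,.064]),('flange top out',O-.1375*a+[0,0,.064]),('lid',O+[0,0,.08])]: print(n,proj('w8',p)*1.5)
print(o['eef_pos'],o['wrist_force'])
E
```

```text
flange top in [384.7390221 421.3384507]
flange top out [384.62259041 477.80082055]
lid [ 386.43371726 -169.38876479]
[0.47913587 0.05083814 0.02366679] [ 13.90139045  14.09426945 -10.10537872]
```

View pics/w8b.png

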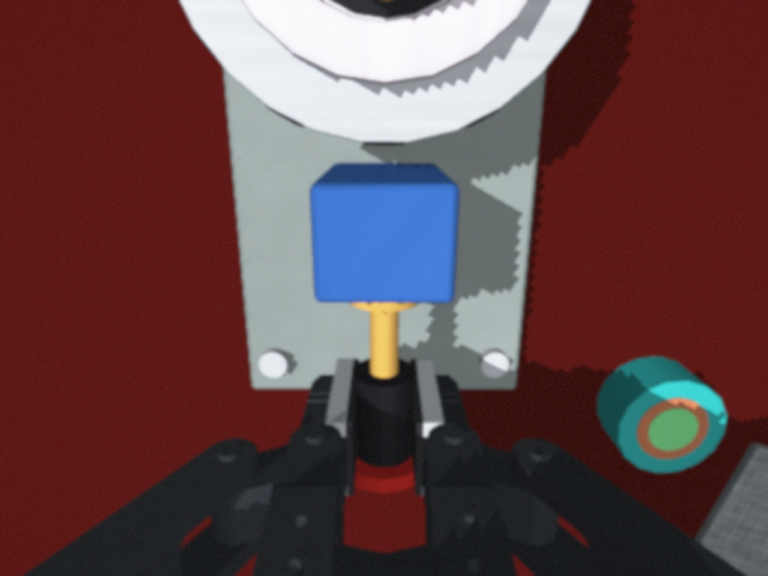

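The pin is out: there is no brass between the block and the plate, and the knob is drawn back with its flange at (385,480), matching full travel. The force rose to 19 N without further motion, so it is against its stop.

```bash
python3 -c "
from bench import ctrl
print(ctrl.hand_in())"
```

```text
the job is handed in; nothing more can be done
None
```

I set lid_a in the pocket closed face up and released it, then pulled the index pin back to its stop, where the gripper was still holding it when I handed the job in at about 22.5 s; the judge's result was not returned.

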